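# Open the child-locked desk cupboard

## Task

The door of the little cherry cupboard on the desk stands ajar, held by its child-safety latch. Reach down through the gap behind the door, press the sprung hook down off its catch, and swing the door wide open, at least 60 degrees, then let go and leave it standing open. Do not disturb the laptop, the rattan vase, the bowl or the plant.

Things in the scene. Friction and masses are not known exactly. Their poses are not given: they have to be found in the camera images.
- cupboard: Cherry desk cupboard, fixed; 230 mm wide, 200 deep, 220 high, top 15 mm thick and bare. Origin on the door's vertical hinge line, at desk height. Axes: x into the cupboard (its open front edges lie in the plane x = 0), -y along the front from the hinge to the free side (carcass: x 0 to 200 mm, y 0 to -230 mm), z up.
- cupboard_door (a joint): Door angle, rad: 0 shut, grows as it swings out (clockwise seen from above), stop at 1.75; starts at 0.24 to 0.285, the latch stops it at about 0.30. It stays where left (hinge friction 0.12 N m). Inner face runs through the hinge line; panel 16 mm thick outside of it, 230 wide, top 216 mm up. Bar pull on the outer face 28 mm proud, 75 to 135 mm up, 25 from the free edge.
- hook (a joint): Hook angle, rad: 0 at rest (up), grows as it is pressed down, stop at 0.45; above about 0.12 its barb is clear of the catch. Pivot: level, along the door, 4 mm behind its inner face, 200 mm above the desk. Sprung: on the pad about 4 N clears it, 9 N reaches the stop. Once the door is past 0.45 the barb is out and the hook may be let go.
- hook_pad (a point): Top of the hook's rounded, ribbed press pad (14 mm wide), seen from above in the gap between door and cupboard top. At rest it is 195.5 mm above the desk (24.5 below the cupboard's top), 22 mm behind the door's inner face, 170 mm from the hinge line along the door. Axes at rest: x along the hook away from the door, y along the door to the hinge, z up.
- catch (a point): The fixed catch: middle of the lower edge of an ivory lip, 40 mm long along the front, under the cupboard's top, 6 to 11 mm behind its front edge. The ivory plastic hook, 14 mm wide, sticks out 83 mm squarely from the door's inner face; its upright barb, 66 mm behind that face, is caught behind this lip; it grips tighter while the door is pulled hard.
- laptop: Open laptop, 220 x 310 mm, screen to 215 mm high, standing loose; origin under the middle of its base.
- vase: Ring-shaped rattan vase, 182 mm high, 146 mm wide; origin under its foot.
- bowl: White bowl, 132 mm across, 45 mm high; origin under its middle.
- plant: Potted plant, white pot 104 mm across and 85 mm high, foliage to about 200 mm high; origin under the pot.

How it is judged:
By the outcome, as a careful person would: the job done as asked, in the order asked, and still so for the second after the job is handed in, with the robot touching nothing.
It also fails if it takes over 45 s, if anything falls off the work surface, if the arm or the gripper's body presses on something with over 40 N, if the wrist force passes 120 N, or if a joint passes its speed limit or range.

## Robot

A 6-joint arm with a two-finger parallel gripper is mounted at the origin on the work surface. World frame = base frame: x ahead of the robot, y to its left, z up, the work surface at z = 0. Lengths are in m, angles in degrees, forces in N, time in s.
With the tool pointing down it reaches from about 0.3 to 0.85 m from the base axis. Payload 5.4 kg.
Tool frame: the origin (TCP) lies on the mounting face of the last link; the fingertips stand 173 mm ahead of it and the grasp point (between the pads) lies 155 mm ahead of it; z points along the fingers, y is the line along which they close (so a half turn about z gives the same grasp; the last joint's range is limited). The gripper opens to 85 mm and grips with 20 to 120 N. Pads are 22 mm wide; open, the fingers measure 114 mm over their backs; the gripper's body (76 mm by 85 mm) begins 54 mm behind the grasp point. The pads swing forward as they close: fully open they stand 13 mm farther back than shut.
Start: joints at [-76.152, 9.076, 91.501, -0, 79.423, -12.038], TCP at [0.251, -0.517, 0.405] pointing down, gripper open.
Joint ranges: [-166.64, 166.64], [-54.1, 131.32], [10.49, 154.53], [-73.88, 253.88], [9.74, 151.15], [-171.62, 171.62]. Speed limits (degrees/s): [147.25, 147.25, 180, 180, 180, 180].

## Interface

Orientations are given as a 3x3 rotation matrix whose columns are the frame's x, y, z axes.
In Python, from cell import env, optics gives the robot as it stands.
- The arm moves only by the shell command python3 -m pendant 'ROWS'. ROWS is a JSON object of lists of equal length, an entry for each row: "gripper": the finger opening in cm, from 0 to 8.54; "offset": the shift along the tool's x, y, z in cm, a list of three; "twist": the turn about the tool's z in degrees. In form: {"gripper": [gripper, ...], "offset": [[tx, ty, tz], ...], "twist": [twist, ...]}. A call has 1 to 8 rows; each row shifts and turns the commanded pose from where the row before left it, along the tool's axes as they then stand; what a row does not reach is not made up. A row lasts 1/12 s, in which the tool goes at most 41.7 mm and 7.16 degrees, less where a joint would pass 70% of its speed; a pose out of reach is approached as far as the arm can. A call is refused whole if a number of a shift passes 4.17 or a number of a turn 7.16, either way. A call with a gripper value outside its range is refused whole. The fingers move at their own pace and stop on an object; the grip force is fixed at half the most. Time passes only in rows, so rows that do not move let the fingers close. It gives the time, the measured TCP pose, the force, the opening and the grip force at its end, in the units of the state.
- env.get_obs(): the state, without advancing time (a new reading comes with each control period).
- optics.snapshot(name): name is "side" or "top" or "wrist"; returns the picture (400x640x3 uint8, red, green, blue); there is no depth.
- optics.get_calibration(name): a dict with "intrinsics" (3x3 intrinsics, pixels), "rvec" (rotation vector, rad) and "tvec" (3), from world to camera coordinates, as OpenCV has them. Camera axes: x right, y down, z forward; pixel columns grow to the right and rows downward; lengths in m; the calibration is good to about 2 mm. A picture is of the moment at which its call begins: read the wrist's pose just before it. get_calibration takes no time and is no camera call; for the wrist camera it gives the pose at the moment of the call.
- env.sign_off(): hands the job in; it is judged then, once.
Trained networks look in the newest picture that a camera, given by its name, has taken for a name from the list of things; names that differ only in an ending like _2 or _b are one class to them, and where a whole thing is asked for, a point or a joint stands for the part that bears it (a point fixed in the world has none). Each returns a list of dicts, best first, with "p" (0 to 1); they miss things now and then, are a little off and sometimes report something else, mostly with a low value. They report only what shows in the picture. A call takes as long as a camera call.
- optics.silhouettes(name, camera): "region" (400x640 bool, what is visible of it) and "extent" ([left, top, right, bottom] in pixels, round what is visible of it).
The state is a dict: "clock": time; "joint_pos": joint angles; "qd": joint speeds; "tau": joint torques, N m; "eef_pos": TCP position; "ee_rot": TCP orientation; "contact_force": force on the tool from outside, world axes, zero at the start; "moment": the same for the moment, N m; "grip_width": finger opening in m; "finger_force": force on a finger pad.
Only numpy, scipy, OpenCV 4.12 (cv2) and the standard library are available. Lean on these libraries where they do the work, as an engineer would, in place of code of your own. Each camera call takes 0.05 s, during which the arm holds its last target. There are 200 camera calls.

## Working session

There is one attempt and no reset: what is moved stays moved. The work goes in short steps, Python scripts to look and compute and a shell command to move; the robot and the scene stay as the last step left them, time stands still between calls to the robot, and variables do not carry over. Pictures are saved under pics/ and viewed, at most 10 in all, crops included, and the job is handed in when it is done.

```bash
ls; mkdir -p pics; python3 - <<'E'
from cell import env, optics
import cv2
o=env.get_obs()
print(o['clock'],o['eef_pos'],o['ee_rot'],o['contact_force'])
ims=[]
for n in ['side','top']:
    im=optics.snapshot(n); cv2.imwrite(f'pics/{n}0.png',im[:,:,::-1]); ims.append(im)
    c=optics.get_calibration(n); print(n,c)
    for t in ['cupboard','cupboard_door','hook','laptop','vase','bowl','plant']:
        print(t,[(r['extent'],round(r['p'],2)) for r in optics.silhouettes(t,n)[:2]])
E
```

```text
pics
0.0 [ 0.25096277 -0.51703058  0.40369639] [[ 8.99653146e-01  4.36605096e-01 -4.54496032e-04]
 [ 4.36605152e-01 -8.99651341e-01  1.84545298e-03]
 [ 3.96846212e-04 -1.85870289e-03 -9.99998194e-01]] [ 0.38852822 -0.13566944  0.5970044 ]
side {'intrinsics': array([[374.62983301,   0.        , 317.92315121],
       [  0.        , 374.62983301, 200.98215899],
       [  0.        ,   0.        ,   1.        ]]), 'rvec': array([ 0.71306593, -2.44331112,  1.3538564 ]), 'tvec': array([0.49981589, 0.26164532, 0.94552331])}
cupboard [([195.5, 153.2, 310.7, 280.2], 0.71)]
cupboard_door [([274.6, 156.1, 310.4, 231.0], 0.74)]
hook []
laptop [([344.9, 112.5, 416.0, 191.8], 0.78)]
vase [([270.6, 272.1, 321.5, 350.5], 0.91)]
bowl [([400.8, 186.5, 414.5, 211.9], 0.5)]
plant [([133.5, 254.4, 229.1, 344.9], 0.72)]
top {'intrinsics': array([[422.36352283,   0.        , 326.84033512],
       [  0.        , 422.36352283, 197.80499844],
       [  0.        ,   0.        ,   1.        ]]), 'rvec': array([ 2.19193716, -2.15788939,  0.10330252]), 'tvec': array([0.02113594, 0.58074803, 1.25551121])}
cupboard [([225.9, 89.8, 353.1, 204.9], 0.68)]
cupboard_door [([301.2, 119.7, 348.1, 199.2], 0.93)]
hook [([433.1, 112.7, 556.5, 263.4], 0.56)]
laptop [([435.9, 112.7, 556.0, 260.5], 0.62)]
vase [([178.4, 242.6, 230.2, 265.1], 0.87)]
bowl [([415.4, 246.8, 457.1, 293.5], 0.74)]
plant [([129.9, 147.1, 191.8, 206.8], 0.79)]
```

```bash
python3 - <<'E'
import cv2
a=cv2.imread('pics/top0.png')
cv2.imwrite('pics/top0c.png',cv2.resize(a[60:310,200:500],None,fx=2.4,fy=2.4,interpolation=cv2.INTER_CUBIC))
E
```

```text
(no output)
```

View pics/top0c.png

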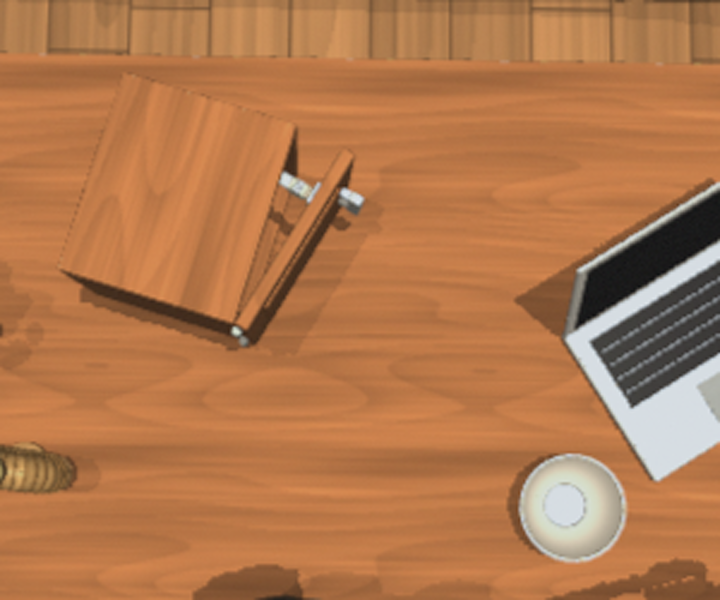

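View pics/side0.png

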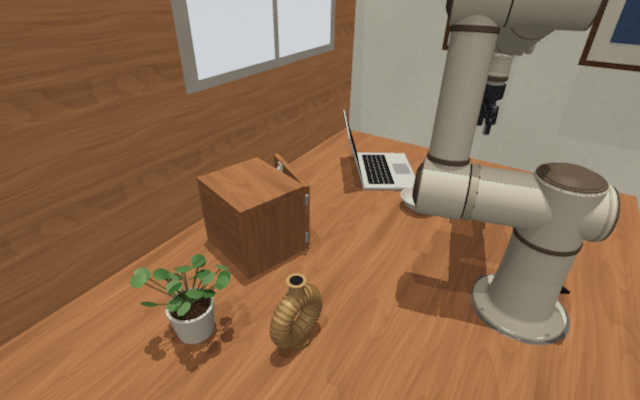

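The top picture (2.4x crop from (200,60)) shows the cupboard's top corners at about (125,73), (297,125), (62,270) and (237,328). The door is ajar with its free end at about (350,153). The light hook is at (282,178)–(318,195), and the bowl and laptop are to the right. The side picture agrees.

```bash
cat > h.py <<'E'
import numpy as np, cv2
from cell import env, optics
def ray(n,px,z,cal=None):
    c=cal or optics.get_calibration(n); R=cv2.Rodrigues(c['rvec'])[0]; C=-R.T@c['tvec']
    d=R.T@np.linalg.inv(c['intrinsics'])@np.array([px[0],px[1],1.]); return C+d*(z-C[2])/d[2]
def proj(n,P,cal=None):
    c=cal or optics.get_calibration(n)
    return cv2.projectPoints(np.array(P,float).reshape(-1,1,3),c['rvec'],c['tvec'],c['intrinsics'],None)[0][:,0]
def fit(P,W):  # 2D rigid: W = R P + t
    a,b=P-P.mean(0),W-W.mean(0); th=np.arctan2((a[:,0]*b[:,1]-a[:,1]*b[:,0]).sum(),(a*b).sum())
    R=np.array([[np.cos(th),-np.sin(th)],[np.sin(th),np.cos(th)]]); return th,R,W.mean(0)-R@P.mean(0)
E
python3 - <<'E'
from h import *
px=np.array([[125,73],[297,125],[62,270]])/2.4+[200,60]
P=np.array([[.2,-.23],[0,-.23],[.2,0]])
W=np.array([ray('top',p,.22)[:2] for p in px])
th,R,t=fit(P,W); print('yaw',np.degrees(th),'hinge',t,'resid mm',1e3*(W-(P@R.T+t)))
for p in [(346,150),(355,157)]:
    w=ray('top',np.array(p)/2.4+[200,60],.216)[:2]; q=R.T@(w-t); print('door corner',q,'angle',np.arctan2(-q[0],-q[1]))
for p in [(310,189),(318,186),(312,198)]:
    w=ray('top',np.array(p)/2.4+[200,60],.1955)[:2]; q=R.T@(w-t); print('hook px',w,q)
for a in (.24,.26,.285):
    q=np.array([-.17*np.sin(a)+.022*np.cos(a),-.17*np.cos(a)-.022*np.sin(a)]); print(a,'pad',q,R@q+t)
E
```

```text
yaw 74.19589398304461 hinge [0.5682142  0.10258068] resid mm [[-0.22658788 -0.25987828]
 [-1.1564963   2.19800028]
 [ 1.38308418 -1.93812201]]
door corner [-0.05734019 -0.21805018] angle 0.25714597687452206
door corner [-0.0690028  -0.21338098] angle 0.31276452161240975
hook px [0.72311141 0.02672317] [-0.03080385 -0.16970159]
hook px [0.72665256 0.01787204] [-0.03835596 -0.17551948]
hook px [0.71296851 0.02434738] [-0.03585224 -0.16058915]
0.24 pad [-0.01904001 -0.17035691] [0.72694583 0.03786384]
0.26 pad [-0.02244311 -0.16994207] [0.72561984 0.03470236]
0.285 pad [-0.02668421 -0.16932794] [0.72387387 0.03078884]
```

```bash
python3 -m pendant '{"gripper":[0,0,0,0,0,0,0,0],"offset":[[2,-0.9,-2.5],[3,-1.3,-1.5],[3,-1.3,-1.5],[3,-1.3,-1],[3,-1.3,-0.5],[3,-1.3,0],[3,-1.3,0],[3,-1.3,0]],"twist":[0,0,0,0,0,0,0,0]}'; python3 -m pendant '{"gripper":[0,0,0,0,0,0,0,0],"offset":[[3,-1.3,0],[3,-1.3,0],[3,-1.3,0],[3,-1.4,0],[3,-1.4,0],[3,-1.4,0],[3,-1.4,0],[3,-1.4,0]],"twist":[0,0,0,0,0,0,0,0]}'; python3 -m pendant '{"gripper":[0,0,0,0,0,0,0,0],"offset":[[3,-1.4,0],[3,-1.4,0],[3,-1.4,0],[3,-1.4,0],[3,-1.4,0],[0,0,0],[0,0,0],[0,0,0]],"twist":[0,0,0,-6.6,-6.6,-6.6,-6.6,-6.6]}'
```

```text
clock: 1.47
eef_pos: [0.4151, -0.3256, 0.4751]
ee_rot: [[0.9, 0.436, 0.001], [0.436, -0.9, -0.001], [0.0, 0.001, -1.0]]
contact_force: [-0.2, -0.8, 0.6]
grip_width: -0.0001
finger_force: 0.0
clock: 2.13
eef_pos: [0.5834, -0.1226, 0.4748]
ee_rot: [[0.9, 0.437, 0.0], [0.437, -0.9, -0.0], [0.0, 0.0, -1.0]]
contact_force: [-0.0, -0.5, 0.2]
grip_width: 0.0001
finger_force: 0.0
clock: 2.8
eef_pos: [0.6842, 0.0075, 0.4742]
ee_rot: [[0.511, 0.86, -0.001], [0.86, -0.511, -0.0], [-0.0, -0.0, -1.0]]
contact_force: [-0.0, -0.2, 0.1]
grip_width: 0.0001
finger_force: 0.0
```

```bash
python3 - <<'E'
from h import *
im=optics.snapshot('wrist'); cv2.imwrite('pics/w1.png',im[:,:,::-1]); np.save('w1.npy',np.array(list(optics.get_calibration('wrist').values()),dtype=object),allow_pickle=True)
c=optics.get_calibration('wrist');R=cv2.Rodrigues(c['rvec'])[0];print('cam at',-R.T@c['tvec'],R[2])
for n in ['hook','cupboard_door','hook_pad','cupboard']:
    print(n,[(r['extent'],round(r['p'],2)) for r in optics.silhouettes(n,'wrist')[:2]])
print(env.get_obs()['clock'])
E
```

```text
Traceback (most recent call last):
ValueError: could not broadcast input array from shape (3,3) into shape (3,)
```

View pics/w1.png

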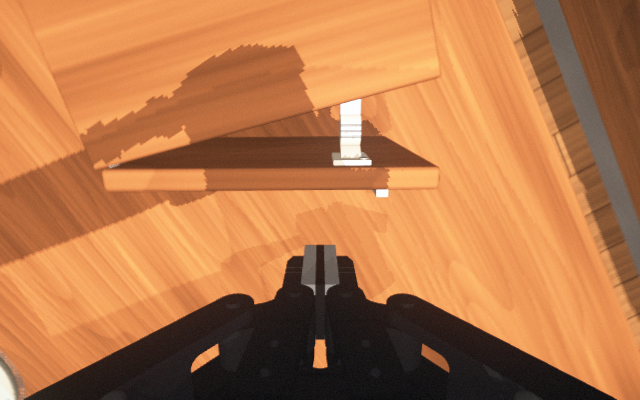

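The wrist picture shows the door top's inner edge from (103,168) to (440,166) and the cupboard front edge from (95,168) to (440,76). The ivory hook runs along column 350 from row 100 to 160, with its ribbed pad near (350,130). The closed fingertips end at about (320,245).

```bash
python3 - <<'E'
from h import *
o=env.get_obs(); print(o['eef_pos'])
q=lambda p,z: ray('wrist',p,z)[:2]
hi=q((103,168),.216); fr=q((440,167),.216); cf=q((440,76),.22); 
print('door inner',hi,fr,'len',np.linalg.norm(fr-hi)); print('cup front free',cf, 'from hinge',np.linalg.norm(cf-hi))
u=(fr-hi)/np.linalg.norm(fr-hi); n=np.array([-u[1],u[0]]); print('normal yaw',np.degrees(np.arctan2(n[1],n[0])))
v=cf-hi; print('angle',np.arctan2(v[1],v[0])-np.arctan2(u[1],u[0]))
pad=hi+.17*u+.022*n; print('pad pred',pad,'px',proj('wrist',[[*pad,.1955]]))
for r in (120,125,130,135,140): 
    w=q((350,r),.1955); print(r,w,(w-hi)@u,(w-hi)@n)
R=np.array(o['ee_rot']); tip=o['eef_pos']+R[:,2]*.173; print('tip px',proj('wrist',[tip]))
cx=.0
for d in (.022,.018):
    t=hi+.17*u+d*n; print(d,'tool shift cm',100*(R.T@(np.array([*t,0])-np.array([*o['eef_pos'][:2],0]))))
cv2.imwrite('pics/w1c.png',cv2.resize(cv2.imread('pics/w1.png')[80:200,290:450],None,fx=5,fy=5,interpolation=cv2.INTER_CUBIC))
E
```

```text
[0.68410694 0.00709823 0.47433893]
door inner [0.5734264  0.10264653] [ 0.76612086 -0.00980873] len 0.22310836197439715
cup front free [0.7888848  0.04245575] from hinge 0.22370795789994616
normal yaw 59.73243411658885
angle 0.2558521206875766
pad pred [0.73134103 0.03596092] px [[357.47173052 130.76461907]]
120 [0.73039696 0.04505493] 0.16460088927974387 0.029378474488282666
125 [0.7287448  0.04207708] 0.16467490153467582 0.025973806591202242
130 [0.72707951 0.03907557] 0.16474950169899413 0.022542094034885635
135 [0.72540094 0.03605013] 0.1648246968056358 0.019083013294326864
140 [0.72370894 0.03300046] 0.1649004940001636 0.015596235663584875
tip px [[320.70551329 262.25196897]]
0.022 tool shift cm [ 4.88238375e+00  2.60834542e+00 -2.11564685e-03]
0.018 tool shift cm [ 4.48238601e+00  2.60968873e+00 -2.03275362e-03]
```

View pics/w1c.png

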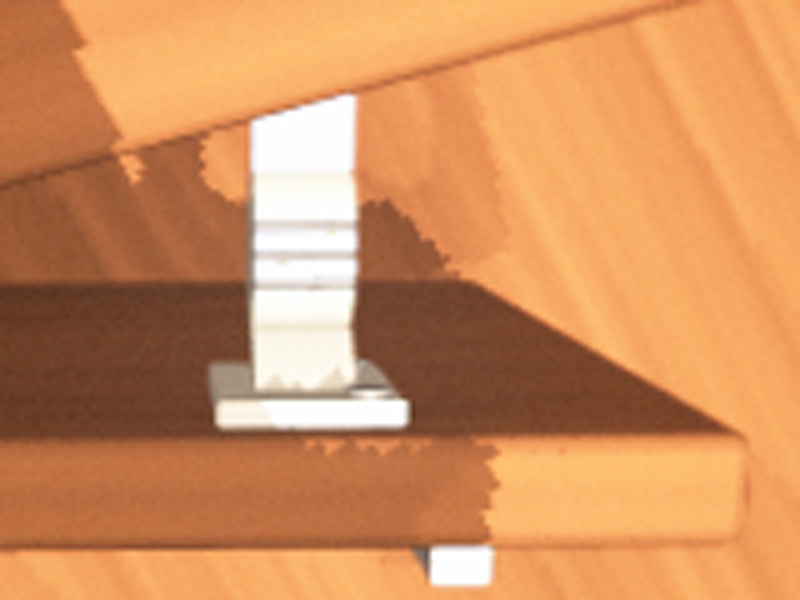

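The pad's ribs are centred at wrist pixel (350.6,130.6). That gives (0.727,0.039), 22 mm behind the door face, which matches the spec. The door angle is about 0.256. Next I move above it, biased 4 mm toward the door, and descend.

```bash
python3 -m pendant '{"gripper":[0,0,0,0,0,0,0,0],"offset":[[1.5,0.7,0.5],[1.5,0.7,1.5],[1.5,0.65,2],[0,0,2],[0,0,1],[0,0,0],[0,0,0],[0,0,0]],"twist":[0,0,0,0,0,0,0,0]}'; python3 - <<'E'
from h import *
im=optics.snapshot('wrist'); cv2.imwrite('pics/w2.png',im[:,:,::-1]); print(env.get_obs()['eef_pos'],env.get_obs()['contact_force'])
E
```

```text
clock: 3.52
eef_pos: [0.7248, 0.0342, 0.4067]
ee_rot: [[0.518, 0.856, 0.003], [0.856, -0.518, -0.0], [0.001, 0.002, -1.0]]
contact_force: [-0.3, 0.0, 1.0]
grip_width: 0.0005
finger_force: 0.0
[0.72485475 0.03416463 0.40713506] [ 0.2300428  -0.9479849  -0.15519731]
```

View pics/w2.png

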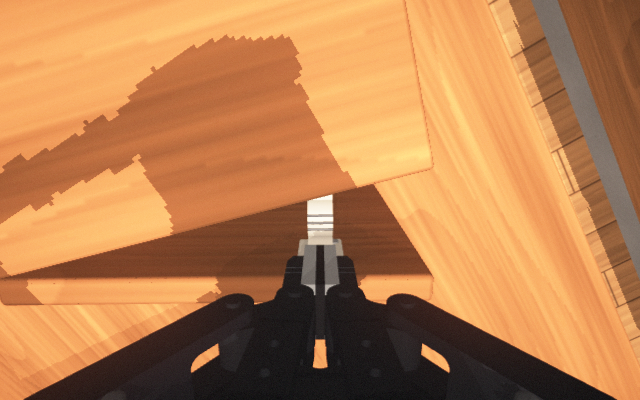

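The fingers are centred on the hook's column (320). The ribs show at rows 210–232, just ahead of the fingertip's edge at row 240.

```bash
python3 - <<'E'
from h import *
o=env.get_obs();R=np.array(o['ee_rot']);e=o['eef_pos']
im=cv2.imread('pics/w2.png'); print(im[195:245:2,320].mean(1).astype(int))
for p,z in [((320,222),.1955),((320,277),.216),((320,197),.22),((320,240),.234)]:
    w=ray('wrist',p,z); print(p,100*(R.T@(w-e)))
tip=e+R[:,2]*.173; print('tip',tip)
E
```

```text
[120 171 247 223 230 236 239 242 244 248 164 247 250 231 148 241 242 172
 225 203 185 184 194 201 196]
(320, 222) [ 0.52036966 -0.02263823 21.16430899]
(320, 277) [-1.72707709 -0.0261639  19.1110588 ]
(320, 197) [ 2.63703892 -0.030948   18.71730703]
(320, 240) [ 1.06690651 -0.03332567 17.31503682]
tip [0.7254504  0.03409459 0.2341361 ]
```

```bash
python3 -m pendant '{"gripper":[0,0,0,0,0,0],"offset":[[0.15,0,1],[0,0,1],[0,0,1],[0,0,0.5],[0,0,0],[0,0,0]],"twist":[0,0,0,0,0,0]}'; python3 -m pendant '{"gripper":[0,0,0,0],"offset":[[0,0,0.2],[0,0,0.2],[0,0,0],[0,0,0]],"twist":[0,0,0,0]}'
```

```text
clock: 4.07
eef_pos: [0.7254, 0.036, 0.3693]
ee_rot: [[0.517, 0.856, -0.001], [0.856, -0.517, 0.0], [-0.0, -0.001, -1.0]]
contact_force: [-0.4, 0.1, 0.6]
grip_width: -0.0001
finger_force: 0.0
clock: 4.4
eef_pos: [0.7256, 0.0359, 0.3668]
ee_rot: [[0.517, 0.856, 0.001], [0.856, -0.517, -0.0], [0.001, 0.001, -1.0]]
contact_force: [-1.2, 1.0, 4.5]
grip_width: 0.0003
finger_force: 2.8
```

```bash
python3 -m pendant '{"gripper":[0,0,0,0],"offset":[[0,0,0.15],[0,0,0.15],[0,0,0],[0,0,0]],"twist":[0,0,0,0]}'
```

```text
clock: 4.73
eef_pos: [0.7258, 0.0359, 0.3654]
ee_rot: [[0.517, 0.856, 0.003], [0.856, -0.517, -0.0], [0.002, 0.003, -1.0]]
contact_force: [-2.7, 1.2, 10.0]
grip_width: 0.0003
finger_force: 5.0
```

```bash
python3 -m pendant '{"gripper":[0,0,0,0,0,0],"offset":[[-0.45,0.04,0],[-0.45,0.04,0],[-0.45,0.04,0],[-0.45,0.04,0],[-0.45,0.04,0],[0,0,0]],"twist":[1.5,1.5,1.5,1.5,1.5,0]}'; python3 - <<'E'
from h import *
im=optics.snapshot('top'); cv2.imwrite('pics/t2.png',cv2.resize(im[90:230,230:430,::-1],None,fx=3.5,fy=3.5))
E
```

```text
clock: 5.23
eef_pos: [0.7148, 0.0156, 0.3654]
ee_rot: [[0.625, 0.78, 0.004], [0.78, -0.625, -0.001], [0.002, 0.003, -1.0]]
contact_force: [-1.6, 0.0, 9.0]
grip_width: -0.0002
finger_force: 4.9
```

View pics/t2.png

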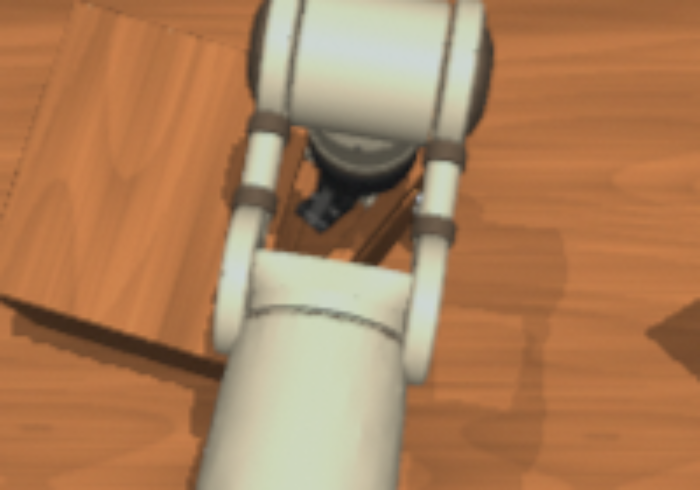

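The view is mostly hidden by the arm. The door's edge, from about (360,255) to (415,190), already stands well away from the cupboard front, and the force is steady at 9 N down, so the hook is being carried along. I continue the arc.

```bash
python3 -m pendant '{"gripper":[0,0,0,0,0,0],"offset":[[-0.6,0.06,0],[-0.6,0.06,0],[-0.6,0.06,0],[-0.6,0.06,0],[-0.6,0.06,0],[0,0,0]],"twist":[2,2,2,2,2,0]}'; python3 - <<'E'
from h import *
im=optics.snapshot('wrist'); cv2.imwrite('pics/w3.png',im[:,:,::-1])
E
```

```text
clock: 5.78
eef_pos: [0.6965, -0.0086, 0.3653]
ee_rot: [[0.752, 0.66, 0.003], [0.66, -0.752, -0.001], [0.002, 0.003, -1.0]]
contact_force: [-1.1, 0.7, 9.4]
grip_width: -0.0001
finger_force: 4.9
```

View pics/w3.png

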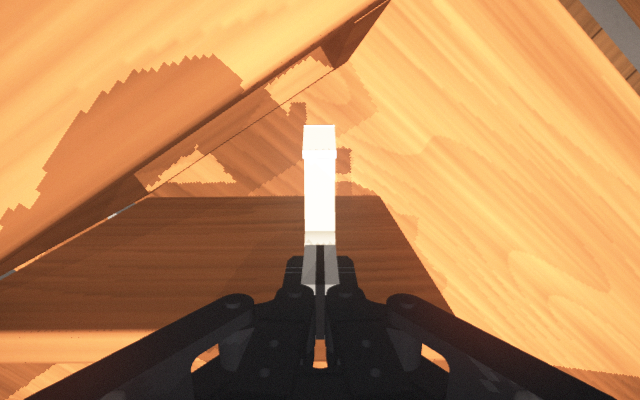

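The hook is free: its barb at (320,140) is clear of the cupboard, with the fingers still centred on it. The door is at about 0.56 rad. I keep carrying it along the arc.

```bash
python3 -m pendant '{"gripper":[0,0,0,0,0,0,0],"offset":[[-0.9,0.08,0],[-1.04,0.08,0],[-1.04,0.08,0],[-1.04,0.08,0],[-1.04,0.08,0],[-0.9,0.08,0],[0,0,0]],"twist":[3,3.5,3.5,3.5,3.5,3,0]}'; python3 -m pendant '{"gripper":[0,0,0,0,0,0,0,0],"offset":[[-0.9,0.08,0],[-1.04,0.08,0],[-1.04,0.08,0],[-1.04,0.08,0],[-1.04,0.08,0],[-1.04,0.08,0],[-0.6,0.05,0],[0,0,0]],"twist":[3,3.5,3.5,3.5,3.5,3.5,2,0]}'; python3 - <<'E'
from h import *
im=optics.snapshot('wrist'); cv2.imwrite('pics/w4.png',im[:,:,::-1])
E
```

```text
clock: 6.42
eef_pos: [0.649, -0.045, 0.3652]
ee_rot: [[0.932, 0.362, 0.003], [0.362, -0.932, -0.001], [0.003, 0.002, -1.0]]
contact_force: [-1.4, 1.1, 9.6]
grip_width: 0.0
finger_force: 4.5
clock: 7.08
eef_pos: [0.5852, -0.0634, 0.3652]
ee_rot: [[1.0, -0.021, 0.004], [-0.021, -1.0, -0.002], [0.004, 0.001, -1.0]]
contact_force: [-0.7, 0.4, 9.2]
grip_width: -0.0
finger_force: 4.7
```

View pics/w4.png

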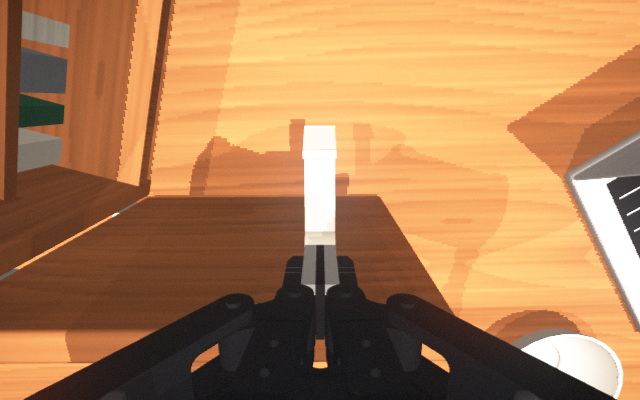

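The door still tracks the hand. The hook is at (320,190), the cupboard interior is open on the left, and the door angle is about 1.3 rad. I lift straight off and check.

```bash
python3 -m pendant '{"gripper":[0,0,0,0,0,0,0,0],"offset":[[0,0,-0.5],[0,0,-1],[0,0,-2],[0,0,-3],[0,0,-3],[0,0,-3],[0,0,-2],[0,0,0]],"twist":[0,0,0,0,0,0,0,0]}'; python3 -m pendant '{"gripper":[0,0,0,0,0,0,0,0],"offset":[[0,3,0],[0,3,0],[0,3,0],[0,3,0],[0,3,0],[0,2,0],[0,0,0],[0,0,0]],"twist":[0,0,0,0,0,0,0,0]}'; python3 - <<'E'
from h import *
im=optics.snapshot('top'); cv2.imwrite('pics/t5.png',im[:,:,::-1])
for n in ['laptop','vase','bowl','plant','cupboard_door']: print(n,[(r['extent'],round(r['p'],2)) for r in optics.silhouettes(n,'top')[:1]])
E
```

```text
clock: 7.8
eef_pos: [0.5856, -0.0631, 0.514]
ee_rot: [[1.0, -0.019, 0.009], [-0.019, -1.0, -0.003], [0.009, 0.003, -1.0]]
contact_force: [0.8, 0.4, 1.4]
grip_width: -0.0001
finger_force: 0.0
clock: 8.47
eef_pos: [0.5818, -0.2339, 0.5065]
ee_rot: [[1.0, -0.021, -0.002], [-0.021, -1.0, 0.002], [-0.002, -0.002, -1.0]]
contact_force: [-0.5, -0.2, 0.3]
grip_width: 0.0001
finger_force: 0.0
laptop []
vase [([177.7, 240.7, 230.0, 265.9], 0.65)]
bowl []
plant [([129.7, 144.8, 190.4, 207.2], 0.72)]
cupboard_door [([297.3, 167.6, 382.5, 215.5], 0.79)]
```

View pics/t5.png

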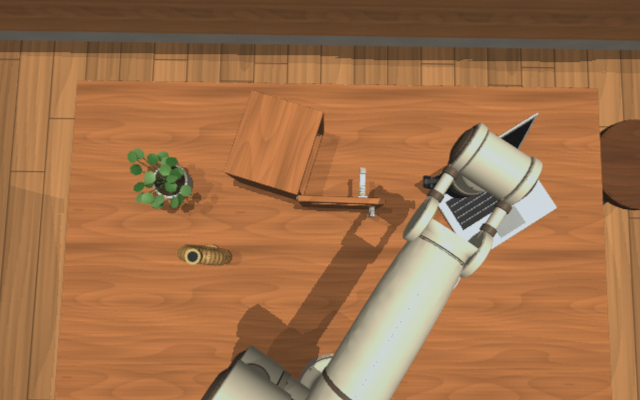

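The door runs from (300,198) to (382,202), about 75° open. The vase, plant and laptop are where they were, and the hand is clear.

```bash
python3 -c "
from cell import env
print(env.sign_off())"
```

```text
the job is handed in; nothing more can be done
None
```

I pressed the hook off its catch, swung the door to about 75° and left it standing open with the arm clear, then handed the job in at about 8.5 s; the vase, plant and laptop look unmoved, but the arm hid the bowl in the last picture, so I couldn't check it.

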